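# Shut the marked air valve in the packing bench's service box

### The arm

A 7-joint arm with a two-finger parallel gripper is mounted at the origin on the work surface. World frame = base frame: x ahead of the robot, y to its left, z up, the work surface at z = 0. Lengths are in mm, angles in rad, forces in N, time in s.
With the tool pointing down it reaches from about 400 to 875 mm from the base axis. Payload 4.4 kg.
Tool frame: the origin (TCP) lies between the finger pads; the fingertips stand 11 mm ahead of it and the grasp point (between the pads) lies 8 mm behind it; y points along the fingers, x is the direction in which the jaws open and shut, and the axes are right-handed (so a half turn about y gives the same grasp; the last joint's range is limited). The gripper opens to 85 mm and grips with 20 to 120 N. Pads are 22 mm wide; open, the fingers measure 114 mm over their backs; the gripper's body (76 mm by 85 mm) begins 54 mm behind the grasp point. The pads swing forward as they close: fully open they stand 13 mm farther back than shut.
Start: joints at [-1.345, 0.628, 0.038, 1.517, -0.027, 0.996, -0.02], TCP at [186.965, 622.545, 208.013] pointing down, gripper open.
Joint ranges: [-3.06, 3.06], [-0.37, 2.12], [-1.25, 1.32], [0.18, 2.47], [-1.1, 4.24], [0.23, 1.98], [-2.94, 2.94]. Speed limits (rad/s): [2.57, 2.57, 3.14, 3.14, 3.14, 3.14, 3.14].

### API

Orientations are given as [roll, pitch, yaw] about the fixed x, y, z axes, in that order (R = Rz(yaw) Ry(pitch) Rx(roll)).
In Python, from cell import * gives the robot as it stands.
- The arm moves only by the shell command python3 -m jog 'ROWS'. ROWS is JSON, a list of rows, each an object of numbers: "x", "y", "z": the shift along the tool's x, y, z in mm; "ax", "ay", "az": the turn, a rotation vector about the tool's x, y, z in rad; "grip": the finger opening in mm, from 0 to 85.4. In form: [{"x": .., "y": .., "z": .., "ax": .., "ay": .., "az": .., "grip": ..}, ...]. A call has 1 to 5 rows; each row is the pose to reach, as a shift and turn from the pose commanded when the call began, along the tool's axes at that moment; what a row does not reach only later rows make up. A row lasts 1/10 s, in which the tool goes at most 50 mm and 8.59 degrees, less where a joint would pass 70% of its speed; a pose out of reach is approached as far as the arm can. A call with a gripper value outside its range is refused whole. The fingers move at their own pace and stop on an object; the grip force is fixed at half the most. Time passes only in rows, so rows that repeat a pose let the fingers close. It gives the time, the measured TCP pose, the force and the opening at its end, in the units of the state.
- read_state(): the state, without advancing time (a new reading comes with each control period).
- get_image(name): name is "scene" or "side" or "wrist"; returns a dict with "color" (420x560x3 uint8, red, green, blue), "vfov" (degrees; the focal length in pixels is half the picture's height over the tangent of half this angle, whatever the lens; pixels are square), "cx", "cy" (the principal point, pixels), "camera_from_world" (4x4, takes a point from world to camera coordinates). Camera axes: x right, y down, z forward; pixel columns grow to the right and rows downward; lengths in mm; the calibration is good to about 2 mm. The wrist camera is an equidistant fisheye: a pixel r from the principal point sees the ray r / f radians off the axis. A picture is of the moment at which its call begins. There is no depth.
- finish_job(): hands the job in, once; it reports no verdict.
The state is a dict: "clock": time; "qpos": joint angles; "qd": joint speeds; "tau": joint torques, N m; "eef_pos": TCP position; "tool_rot": TCP orientation; "force": force on the tool from outside, world axes, zero at the start; "torque": the same for the moment, N m; "width": finger opening in mm.
Only numpy, scipy, OpenCV 4.12 (cv2) and the standard library are available. Lean on these libraries where they do the work, as an engineer would, in place of code of your own. Each camera call takes 0.05 s, during which the arm holds its last target.

### The job

Turn off the air to this packing bench, using only pushes of the fingertips. Slide the service box's loose cover plate along its guides, off the open well and onto the closed half up to the end stop, without lifting it; then push the valve handle with the round disc at its end clockwise a quarter turn, until it is fully shut against its stop. Leave the plain handle and the things around the box as they are, and finish clear of everything.

Things in the scene. Friction and masses are not known exactly. Their poses are not given: they have to be found in the camera images.
- box: Grey box fixed on the bench, 186 mm (x) by 600 mm (y) by 80 mm high; origin at the centre of its underside. Its -y half is an open well (inside x -78 to 78, y -294 to 0 mm, floor 4 mm up), its +y half a closed deck. The cover slides along y on ledges 70 mm up, between guide flanges at x = +-88 mm and end stops at y = +-294 mm, all 80 mm high.
- cover: Loose aluminium plate, 171 mm (x) by 290 mm (y) by 5 mm, 0.4-0.65 kg, on the ledges; origin: centre of its underside, axes as the box's. Across its middle stands a rib: 100 mm in x, 18 mm thick in y (-9 to +9), top 27 mm above the origin. Hides both valves at the start (origin at box y -148 to -115 mm); slides to box +y, to the stop at y +149 mm. Push 2-6 N. Must stay on the ledges.
- marked_axis (a point): Turning axis of the marked handle, at mid-height of the handle, 49 mm above the bench; axes as the box's. The marked and plain valves stand 125 mm apart along y in the well, in either order, 30 mm to +x of the box's centre line. Beneath each handle a fixed brass body and a pipe along x reach 35 mm above the bench.
- marked_end (a point): Centre of the round disc (30 mm across, 10 mm thick) at the end of the marked handle, 55 mm from its axis; the disc and the 14 mm wide, 10 mm thick bar from the hub to it lie flat, from 44 to 54 mm above the bench. Plain steel, as the other handle: the disc is its mark.
- marked_handle (a joint): Marked handle's angle, rad: 0 = open, pointing to the box's -x; grows clockwise seen from above; pi/2 = shut against its stop, pointing to the box's +y. Starts between 0 and 0.3. Stiff (about 0.2 N m, some 4 N at the disc) and stays where it is left.
- plain_end (a point): Point on the plain handle, 55 mm from its axis: a straight, square-ended steel bar, 14 mm wide, 10 mm thick, 70 mm from axis to end, with no disc, at the same height as the marked one. To be left as it is (pointing to the box's -x, within 0.3 rad).
- plain_axis (a point): Turning axis of the plain handle, at its mid-height.
- canister: Bystander: steel can, 68 mm across, 85 mm high, upright beyond the box; origin at the centre of its underside.
- case_cup: Bystander: stiff white paper baking cup, 72 mm across the rim, 50 mm high, beyond the box; origin at the centre of its underside.
- clear_tray: Bystander: clear plastic tray, 150 by 100 by 35 mm, beside the box's -y end; origin at the centre of its underside.
- spatula: Bystander: spatula, 260 mm long, lying on the bench beside the box's +y end.

How it is judged:
By the outcome, as a careful person would: the job done as asked, in the order asked, and still so for the second after the job is handed in, with the robot touching nothing.
It also fails if it takes over 59 s, if anything falls off the work surface, if the arm or the gripper's body presses on something with over 40 N, if the wrist force passes 120 N, or if a joint passes its speed limit or range.

## Working session

There is one attempt and no reset: what is moved stays moved. The work goes in short steps, Python scripts to look and compute and a shell command to move; the robot and the scene stay as the last step left them, time stands still between calls to the robot, and variables do not carry over. Pictures are saved under pics/ and viewed, and the job is handed in when it is done.

```bash
ls; mkdir -p pics; python3 - <<'E'
from cell import *
import cv2
s=read_state()
print({k:s[k] for k in ('clock','eef_pos','tool_rot','force','width')})
for n in ("scene","side","wrist"):
    im=get_image(n); cv2.imwrite(f"pics/{n}0.png",im["color"][:,:,::-1])
    print(n,im["vfov"],im["cx"],im["cy"],im["camera_from_world"].tolist() if hasattr(im["camera_from_world"],'tolist') else im["camera_from_world"])
E
```

```text
pics
{'clock': 0.0, 'eef_pos': array([186.75931021, 621.88477659, 207.08620181]), 'tool_rot': array([-1.57081724,  0.00190624,  1.27900944]), 'force': array([-0.26099585,  0.53363634,  0.0909495 ]), 'width': 85.51586378597247}
scene 44.22153150861853 285.6564514720003 213.65480458548055 [[0.24736125607640375, 0.968674327382015, -0.021964891606935946, -145.54614274094706], [0.6237467553113821, -0.1765458671422452, -0.761427305810289, -323.99986102186017], [-0.7414528941415134, 0.17464708490551256, -0.6478780761093711, 2223.8650703581175], [0.0, 0.0, 0.0, 1.0]]
side 42.10825287897176 276.09346974374904 204.453001160134 [[0.8845796053306882, -0.4663737738178254, 0.0037980163142728803, -507.2328101196039], [-0.31880638233387787, -0.6105895881768494, -0.7249433394364074, 228.940475132354], [0.34041359023427514, 0.6400592612445702, -0.688798032574764, 1446.4679157004068], [0.0, 0.0, 0.0, 1.0]]
wrist 65.70646984690485 282.6318322065474 215.43071116943065 [[0.28629963462667085, 0.9581395389655364, -0.0010691508525005815, -649.2786729116822], [0.909592071134958, -0.2714422401091889, 0.3145812683757958, -41.37434469675459], [0.301122538746361, -0.09103699333466667, -0.9492299418494613, 380.720849448127], [0.0, 0.0, 0.0, 1.0]]
```

View images.

View pics/scene0.png

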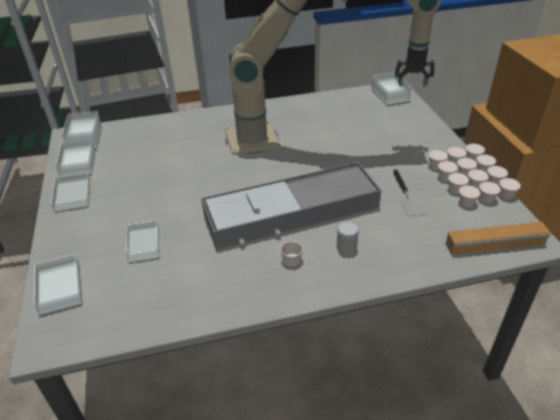

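View pics/side0.png

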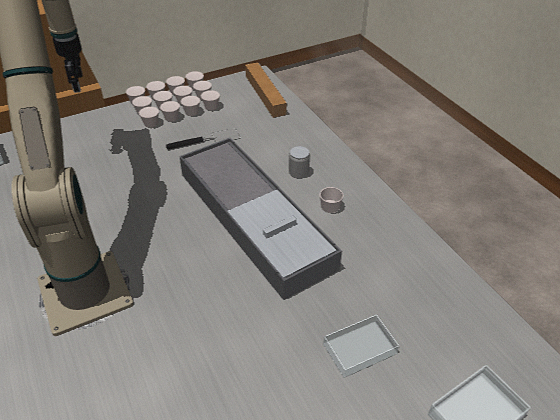

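View pics/wrist0.png

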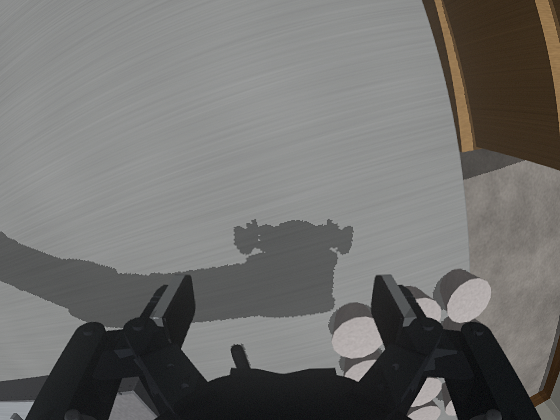

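The scene view shows the box from about (205,200) to (380,190), with the light cover on its left half and its rib near (253,203). In the side view the box spans (182,155) to (340,265), with the rib at (280,227). I'll enlarge both views to pick the corners.

```bash
python3 - <<'E'
import cv2
a=cv2.imread('pics/scene0.png')[155:255,190:400]; cv2.imwrite('pics/c1.png',cv2.resize(a,None,fx=3.8,fy=3.8,interpolation=cv2.INTER_CUBIC))
a=cv2.imread('pics/side0.png')[130:300,165:355]; cv2.imwrite('pics/c2.png',cv2.resize(a,None,fx=3.5,fy=3.5,interpolation=cv2.INTER_CUBIC))
E
```

```text
(no output)
```

View pics/c1.png

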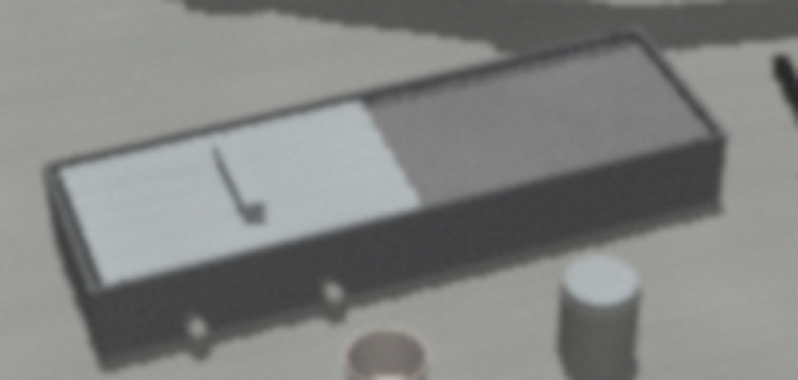

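View pics/c2.png

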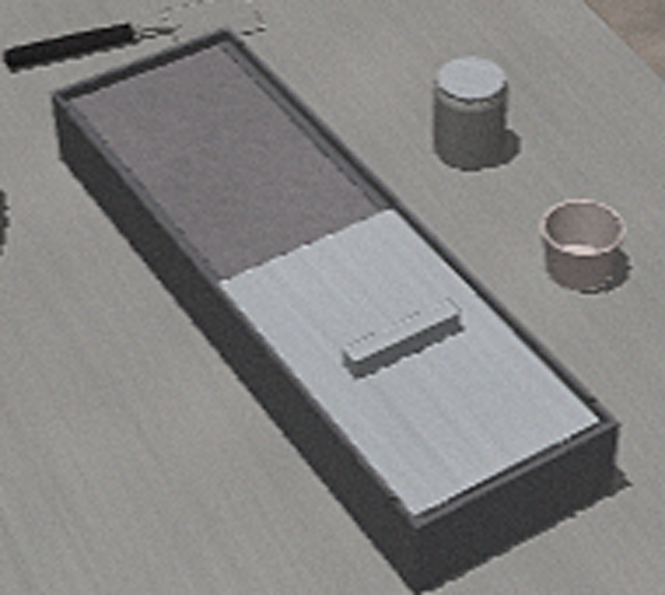

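```bash
cat > h.py <<'E'
import numpy as np
from cell import *
def cal(name):
    im=get_image(name); return im
def ray(im,u,v):
    M=np.array(im["camera_from_world"]); f=210/np.tan(np.radians(im["vfov"])/2)
    x,y=u-im["cx"],v-im["cy"]
    if im.get("fish"):
        r=np.hypot(x,y); t=r/f; d=np.array([np.sin(t)*x/r,np.sin(t)*y/r,np.cos(t)])
    else: d=np.array([x/f,y/f,1.])
    R,t=M[:3,:3],M[:3,3]
    return -R.T@t, R.T@d
def onz(im,u,v,z):
    c,d=ray(im,u,v); return (c+d*(z-c[2])/d[2])
E
python3 - <<'E'
from h import *
import json
S=cal("scene");D=cal("side")
def s(p,z): return onz(S,190+(p[0]+.5)/3.8-.5,155+(p[1]+.5)/3.8-.5,z)
def d(p,z): return onz(D,165+(p[0]+.5)/3.5-.5,130+(p[1]+.5)/3.5-.5,z)
A=[s(p,80) for p in [(46,167),(632,29),(727,133),(95,291)]]  # -x-y, -x+y,+x+y,+x-y
B=[d(p,80) for p in [(415,522),(54,96),(228,31),(620,425)]]
for n,C in(("scene",A),("side",B)):
    C=np.array(C)[:,:2]; c=C.mean(0); e=(C[1]+C[2]-C[0]-C[3])/2; w=(C[2]+C[3]-C[0]-C[1])/2
    print(n,C.round(0).tolist(),"cen",c.round(1),"len",np.hypot(*e).round(1),"wid",np.hypot(*w).round(1),"yaw",np.arctan2(-e[0],e[1]).round(4),np.arctan2(w[1],w[0]).round(4))
c=(np.array(A)+B)[:,:2].mean(0)/2
print("stubs",[s(p,25).round(0) for p in [(198,330),(333,297)]])
print("rib side top",[d(p,99).round(0) for p in [(345,352),(358,363),(462,312),(455,302)]])
print("cover corner side z75",[d(p,75).round(0) for p in [(220,282),(390,209),(601,420),(415,515)]])
print("cover scene",[s(p,75).round(0) for p in [(362,100),(420,207),(103,282),(62,172)]])
print("can,cup side", d((473,78),85).round(0), d((583,228),50).round(0),"scene",s((600,278),85).round(0))
E
```

```text
scene [[459.0, -264.0], [400.0, 321.0], [581.0, 347.0], [638.0, -246.0]] cen [519.4  39.4] len 591.7 wid 181.3 yaw 0.0977 0.1223
side [[454.0, -264.0], [397.0, 319.0], [577.0, 336.0], [636.0, -254.0]] cen [515.9  34. ] len 589.4 wid 181.4 yaw 0.0985 0.0738
stubs [array([ 650., -164.,   25.]), array([641., -42.,  25.])]
rib side top [array([ 478., -106.,   99.]), array([ 481., -121.,   99.]), array([ 579., -110.,   99.]), array([580., -97.,  99.])]
cover corner side z75 [array([433.,  33.,  75.]), array([598.,  47.,  75.]), array([ 628., -240.,   75.]), array([ 459., -255.,   75.])]
cover scene [array([433.,  39.,  75.]), array([600.,  49.,  75.]), array([ 623., -237.,   75.]), array([ 464., -251.,   75.])]
can,cup side [743. 161.  85.] [747. -27.  50.] scene [742. 166.  85.]
```

```bash
cat >> h.py <<'E'
from scipy.spatial.transform import Rotation as Ro
C=np.array([517.5,36.5]); YAW=0.097
def b2w(x,y):
    c,s=np.cos(YAW),np.sin(YAW); return np.array([C[0]+c*x-s*y,C[1]+s*x+c*y])
def w2b(p):
    c,s=np.cos(YAW),np.sin(YAW); d=np.array(p[:2])-C; return np.array([c*d[0]+s*d[1],-s*d[0]+c*d[1]])
def plan(target,yaw):
    s=read_state(); R=Ro.from_euler('xyz',s["tool_rot"])
    d=R.inv().apply(np.array(target)-s["eef_pos"]); rv=(R.inv()*Ro.from_euler('xyz',[-np.pi/2,0,yaw])).as_rotvec()
    print("tool shift",d.round(1),"turn",rv.round(3))
def st():
    s=read_state(); print("t",round(s["clock"],2),"pos",np.round(s["eef_pos"],1),"box",w2b(s["eef_pos"]).round(1),"rot",np.round(s["tool_rot"],3),"F",np.round(s["force"],1),"w",round(s["width"],1),"q",np.round(s["qpos"],2))
E
python3 - <<'E'
from h import *
st(); print(b2w(0,-190)); plan([*b2w(0,-190),200],0.097)
E
```

```text
t 0.25 pos [186.9 622.3 207.6] box [-272.4  615. ] rot [-1.571e+00  1.000e-03  1.279e+00] F [-0.6 -0.2 -0.2] w 85.3 q [-1.34  0.63  0.04  1.52 -0.03  1.   -0.02]
[ 535.90111228 -152.60684564]
tool shift [-641.7    8.1 -557.2] turn [ 1.000e-03  1.182e+00 -1.000e-03]
```

```bash
python3 -m jog '[{"x":-30,"z":-26,"ay":0.06,"grip":50},{"x":-60,"z":-52,"ay":0.12,"grip":50},{"x":-90,"z":-78,"ay":0.18,"grip":50},{"x":-120,"z":-104,"ay":0.24,"grip":50},{"x":-150,"z":-130,"ay":0.3,"grip":50}]'; python3 - <<'E'
from h import *
st();  plan([*b2w(0,-190),200],0.097)
E
```

```text
t 0.25 pos [186.9 622.3 207.6] box [-272.4  615. ] rot [-1.571e+00  1.000e-03  1.279e+00] F [-0.6 -0.2 -0.2] w 85.3 q [-1.34  0.63  0.04  1.52 -0.03  1.   -0.02]
tool shift [-641.7    8.1 -557.2] turn [ 1.000e-03  1.182e+00 -1.000e-03]$[0]: bad value
```

```bash
python3 -m jog '[{"x":-30,"y":0,"z":-26,"ax":0,"ay":0.06,"az":0,"grip":50},{"x":-60,"y":0,"z":-52,"ax":0,"ay":0.12,"az":0,"grip":50},{"x":-90,"y":0,"z":-78,"ax":0,"ay":0.18,"az":0,"grip":50},{"x":-120,"y":0,"z":-104,"ax":0,"ay":0.24,"az":0,"grip":50},{"x":-150,"y":0,"z":-130,"ax":0,"ay":0.3,"az":0,"grip":50}]'; python3 - <<'E'
from h import *
st();  plan([*b2w(0,-190),200],0.097)
E
```

```text
clock: 0.75
eef_pos: [268.8, 440.0, 208.1]
tool_rot: [-1.571, -0.0, 0.977]
force: [1.2, -0.4, 0.1]
width: 49.9
t 0.75 pos [268.8 440.  208.1] box [-208.4  425.7] rot [-1.571 -0.     0.977] F [ 1.2 -0.4  0.1] w 49.9 q [-1.16  0.44  0.12  1.89 -0.07  0.82 -0.03]
tool shift [-341.5    8.  -553.1] turn [-0.    0.88  0.  ]
```

```bash
python3 -m jog '[{"x":-25,"y":0,"z":-42,"ax":0,"ay":0.07,"az":0,"grip":50},{"x":-50,"y":0,"z":-84,"ax":0,"ay":0.14,"az":0,"grip":50},{"x":-75,"y":0,"z":-126,"ax":0,"ay":0.21,"az":0,"grip":50},{"x":-100,"y":0,"z":-168,"ax":0,"ay":0.28,"az":0,"grip":50},{"x":-125,"y":0,"z":-210,"ax":0,"ay":0.35,"az":0,"grip":50}]'; python3 - <<'E'
from h import *
st();  plan([*b2w(0,-190),200],0.097)
E
```

```text
clock: 1.25
eef_pos: [373.5, 218.9, 208.3]
tool_rot: [-1.571, -0.001, 0.627]
force: [1.3, 0.4, 0.2]
width: 49.8
t 1.25 pos [373.5 218.9 208.3] box [-125.7  195.5] rot [-1.571e+00 -1.000e-03  6.270e-01] F [1.3 0.4 0.2] w 49.8 q [-0.79  0.33  0.26  2.1  -0.12  0.73  0.17]
tool shift [ -86.3    8.1 -396.2] turn [-0.     0.53   0.001]
```

```bash
python3 -m jog '[{"x":-9,"y":0,"z":-42,"ax":0,"ay":0.07,"az":0,"grip":50},{"x":-18,"y":0,"z":-84,"ax":0,"ay":0.14,"az":0,"grip":50},{"x":-28,"y":0,"z":-126,"ax":0,"ay":0.21,"az":0,"grip":50},{"x":-37,"y":0,"z":-168,"ax":0,"ay":0.28,"az":0,"grip":50},{"x":-46,"y":0,"z":-210,"ax":0,"ay":0.35,"az":0,"grip":50}]'; python3 - <<'E'
from h import *
st();  plan([*b2w(0,-190),200],0.097)
E
```

```text
clock: 1.75
eef_pos: [459.8, 22.2, 208.2]
tool_rot: [-1.571, -0.001, 0.276]
force: [0.2, 0.0, 0.5]
width: 50.3
t 1.75 pos [459.8  22.2 208.2] box [-58.9  -8.7] rot [-1.571e+00 -1.000e-03  2.760e-01] F [0.2 0.  0.5] w 50.3 q [-0.39  0.38  0.38  2.03 -0.2   0.76  0.39]
tool shift [  25.6    8.2 -188.9] turn [-0.     0.179  0.001]
```

```bash
python3 -m jog '[{"x":5,"y":0,"z":-40,"ax":0,"ay":0.04,"az":0,"grip":50},{"x":10,"y":0,"z":-80,"ax":0,"ay":0.08,"az":0,"grip":50},{"x":15,"y":0,"z":-120,"ax":0,"ay":0.12,"az":0,"grip":50},{"x":21,"y":0,"z":-160,"ax":0,"ay":0.16,"az":0,"grip":50},{"x":26,"y":8,"z":-189,"ax":0,"ay":0.179,"az":0,"grip":50}]'; python3 - <<'E'
from h import *
import cv2
st();  plan([*b2w(0,-190),200],0.097)
for n in ("side","wrist"): cv2.imwrite(f"pics/{n}1.png",get_image(n)["color"][:,:,::-1])
E
```

```text
clock: 2.25
eef_pos: [537.7, -154.2, 200.8]
tool_rot: [-1.573, -0.003, 0.097]
force: [0.1, 0.4, 0.2]
width: 50.1
t 2.25 pos [ 537.7 -154.2  200.8] box [   1.6 -191.7] rot [-1.573 -0.003  0.097] F [0.1 0.4 0.2] w 50.1 q [-0.05  0.54  0.42  1.79 -0.28  0.87  0.6 ]
tool shift [-1.6  0.8  1.8] turn [ 0.002 -0.     0.003]
```

View pics/wrist1.png

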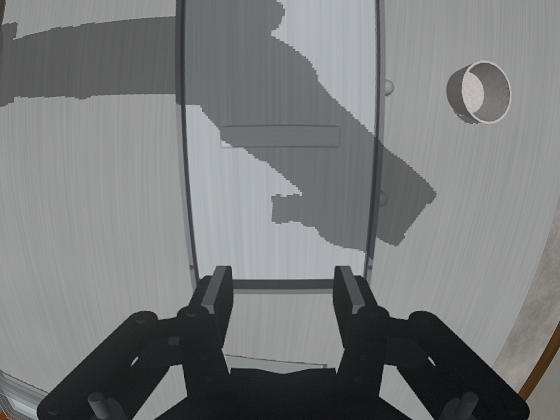

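View pics/side1.png

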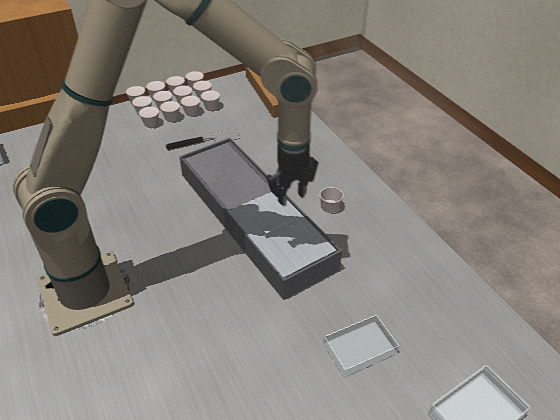

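The wrist view shows the box squared up with the tool. The rib spans (221,126) to (340,147) and the box's -y end rim is at row 285. I'll check both against the fisheye calibration.

```bash
python3 - <<'E'
from h import *
W=get_image("wrist"); W["fish"]=1
for p,z in [((221,127),97),((340,126),97),((341,146),75),((221,147),75),((341,146),97),((178,60),80),((381,60),80),((194,291),80),((375,292),80),((194,281),75),((371,280),75),((283,285),80)]:
    q=onz(W,*p,z); print(p,z,q.round(0),w2b(q).round(1))
E
```

```text
(221, 127) 97 [479. -92.  97.] [ -50.6 -124.6]
(340, 126) 97 [577. -82.  97.] [  47.7 -124. ]
(341, 146) 75 [ 584. -101.   75.] [  53.  -143.2]
(221, 147) 75 [ 476. -112.   75.] [ -55.3 -143.8]
(341, 146) 97 [580. -99.  97.] [  49.  -140.8]
(178, 60) 80 [432. -34.  80.] [-92.1 -62.2]
(381, 60) 80 [610. -18.  80.] [ 87.2 -63.1]
(194, 291) 80 [ 453. -262.   80.] [ -93.3 -291.1]
(375, 292) 80 [ 643. -246.   80.] [  97.8 -293. ]
(194, 281) 75 [ 452. -253.   75.] [ -93.3 -281.7]
(371, 280) 75 [ 637. -234.   75.] [  93.1 -280.9]
(283, 285) 80 [ 545. -244.   80.] [   0.5 -281.8]
```

```bash
python3 -m jog '[{"x":-1,"y":40,"z":0,"ax":0,"ay":0,"az":0,"grip":50},{"x":-1.6,"y":75,"z":0,"ax":0,"ay":0,"az":0,"grip":50},{"x":-1.6,"y":95,"z":0,"ax":0,"ay":0,"az":0,"grip":50},{"x":-1.6,"y":104,"z":4,"ax":0,"ay":0,"az":0,"grip":50},{"x":-1.6,"y":107,"z":8,"ax":0,"ay":0,"az":0,"grip":50}]'; python3 - <<'E'
from h import *
import cv2
st()
for n in ("side","wrist"): cv2.imwrite(f"pics/{n}2.png",get_image(n)["color"][:,:,::-1])
a=cv2.imread('pics/side2.png')[130:300,165:355]; cv2.imwrite('pics/c3.png',cv2.resize(a,None,fx=3.5,fy=3.5,interpolation=cv2.INTER_CUBIC))
E
```

```text
clock: 2.9
eef_pos: [533.4, -141.5, 92.5]
tool_rot: [-1.57, 0.001, 0.101]
force: [-0.5, -0.0, 1.0]
width: 50.0
t 2.9 pos [ 533.4 -141.5   92.5] box [  -1.5 -178.7] rot [-1.57e+00  1.00e-03  1.01e-01] F [-0.5 -0.   1. ] w 50.0 q [-0.01  0.67  0.34  1.9  -0.36  0.62  0.66]
```

View pics/wrist2.png

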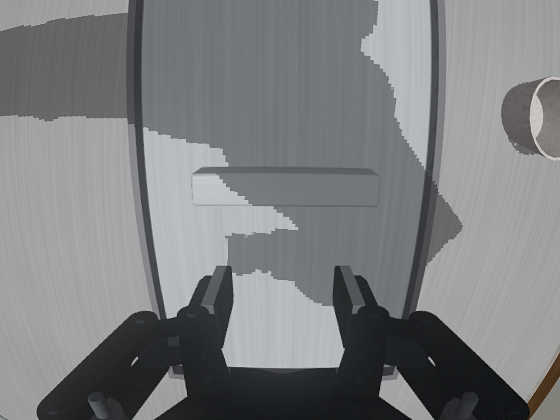

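View pics/c3.png

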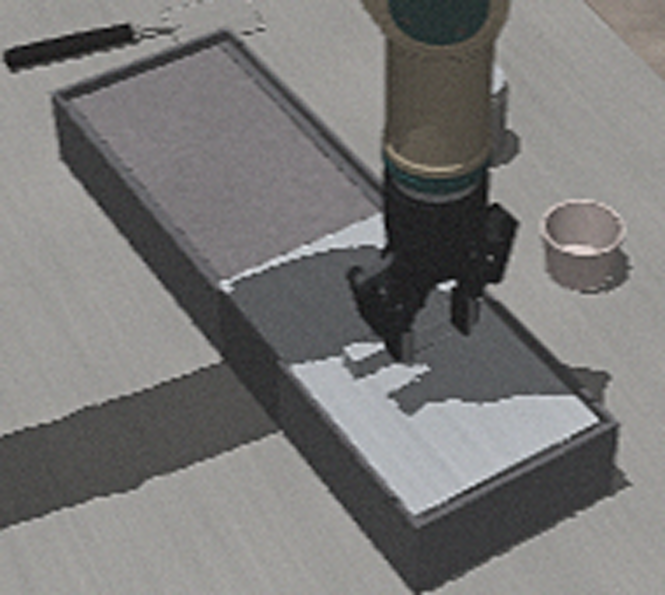

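```bash
python3 -m jog '[{"x":1,"y":2,"z":8,"ax":0,"ay":0.003,"az":0,"grip":50},{"x":1,"y":3,"z":16,"ax":0,"ay":0.003,"az":0,"grip":50},{"x":1,"y":3,"z":24,"ax":0,"ay":0.003,"az":0,"grip":50},{"x":1,"y":3,"z":32,"ax":0,"ay":0.003,"az":0,"grip":50},{"x":1,"y":3,"z":40,"ax":0,"ay":0.003,"az":0,"grip":50}]'; python3 - <<'E'
from h import *
import cv2
st()
for n in ("side","wrist"): cv2.imwrite(f"pics/{n}3.png",get_image(n)["color"][:,:,::-1])
E
```

```text
clock: 3.5
eef_pos: [530.9, -102.2, 90.2]
tool_rot: [-1.571, -0.0, 0.097]
force: [0.0, -0.1, -0.2]
width: 50.0
t 3.5 pos [ 530.9 -102.2   90.2] box [-1.000e-01 -1.393e+02] rot [-1.571 -0.     0.097] F [ 0.  -0.1 -0.2] w 50.0 q [-0.08  0.67  0.34  1.94 -0.38  0.6   0.6 ]
```

View pics/wrist3.png

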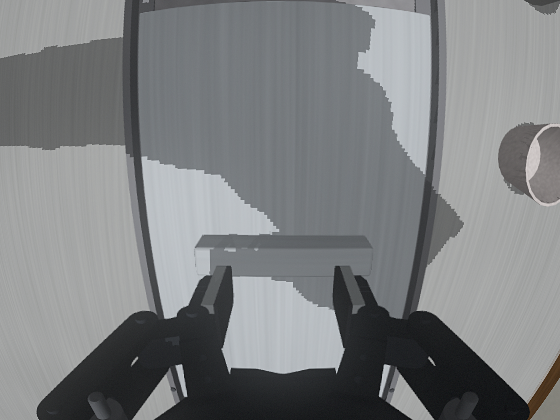

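```bash
python3 - <<'E'
from h import *
W=get_image("wrist"); W["fish"]=1
for p,z in [((201,236),97),((368,235),97),((372,249),97),((195,249),97),((371,276),75),((283,10),75)]:
    q=onz(W,*p,z); print(p,z,q.round(0),w2b(q).round(1))
M=np.array(W["camera_from_world"]); f=210/np.tan(np.radians(W["vfov"])/2)
s=read_state();R=Ro.from_euler('xyz',s["tool_rot"])
for y in (-8,0,11):
  for x in (-25,25):
    p=s["eef_pos"]+R.apply([x,y,0]); c=M[:3,:3]@p+M[:3,3]; r=np.hypot(c[0],c[1]);t=np.arctan2(r,c[2]); print(x,y,W["cx"]+f*t*c[0]/r,W["cy"]+f*t*c[1]/r)
E
```

```text
(201, 236) 97 [485. -89.  97.] [ -44.7 -122.1]
(368, 235) 97 [574. -80.  97.] [  45.5 -121.2]
(372, 249) 97 [578. -88.  97.] [  48.6 -129.5]
(195, 249) 97 [481. -97.  97.] [ -48.9 -129.8]
(371, 276) 75 [ 590. -116.   75.] [  57.1 -158.8]
(283, 10) 75 [516.  38.  75.] [-0.9  1.2]
-25 -8 238.06860254017755 266.40675415198814
25 -8 329.00101673108134 266.5411490972366
-25 0 239.79893648580685 260.0425452487746
25 0 327.1865360645322 260.1787574612191
-25 11 241.98470422902335 252.04710683140024
25 11 324.8941669116607 252.18426111971883
```

```bash
python3 - <<'E'
from h import *
W=get_image("wrist"); W["fish"]=1
c,d=ray(W,W["cx"]+1e-6,W["cy"]); print(c,w2b(c),d)
for p,z in [((201,236),75),((372,249),97),((195,249),97),((371,276),97),((283,276),97)]:
    q=onz(W,*p,z); print(p,z,q.round(0),w2b(q).round(1))
E
```

```text
[522.23382219 -21.95664313 256.58148411] [ -0.94983722 -58.64031043] [ 0.0320316  -0.31174496 -0.94962575]
(201, 236) 75 [ 480. -100.   75.] [ -50.8 -132. ]
(372, 249) 97 [579. -89.  97.] [  48.7 -130.7]
(195, 249) 97 [482. -99.  97.] [ -48.9 -130.9]
(371, 276) 97 [ 582. -106.   97.] [  50.1 -147.7]
(283, 276) 97 [ 531. -110.   97.] [  -0.4 -146.9]
```

```bash
python3 - <<'E'
from h import *
import cv2
st()
a=get_image("side")["color"][:,:,::-1][190:270,220:320]; cv2.imwrite('pics/c4.png',cv2.resize(a,None,fx=7,fy=7,interpolation=cv2.INTER_CUBIC))
S=get_image("scene")["color"][:,:,::-1][165:235,200:300]; cv2.imwrite('pics/c5.png',cv2.resize(S,None,fx=7,fy=7,interpolation=cv2.INTER_CUBIC))
E
```

```text
t 3.7 pos [ 530.9 -103.    90.1] box [-1.000e-01 -1.402e+02] rot [-1.571 -0.     0.097] F [-0.4 -0.3  0.1] w 49.9 q [-0.08  0.67  0.34  1.94 -0.38  0.6   0.6 ]
```

View pics/c4.png

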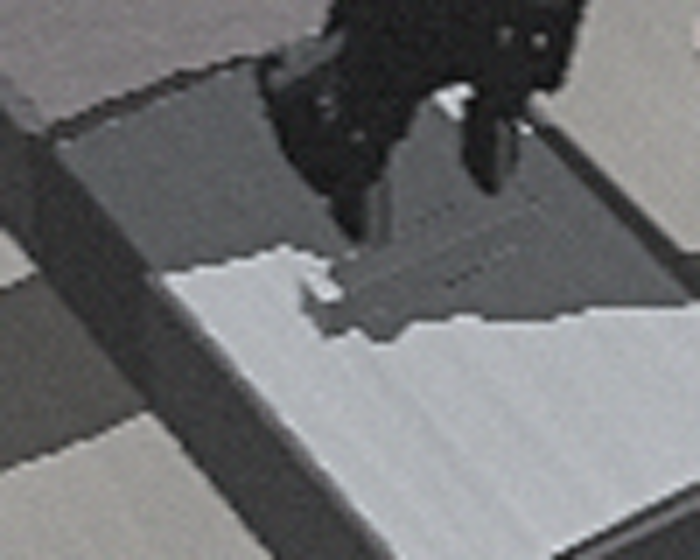

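View pics/c5.png

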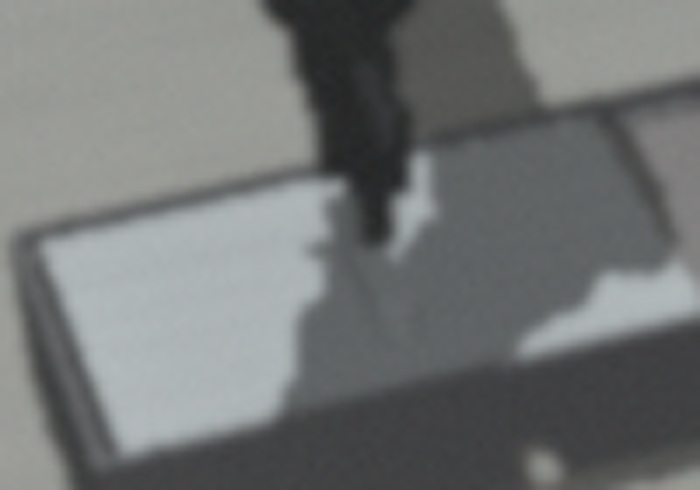

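```bash
python3 - <<'E'
from h import *
S=get_image("scene");D=get_image("side")
def tri(a,b):
    c1,d1=ray(S,*a);c2,d2=ray(D,*b);A=np.stack([d1,-d2],1);t=np.linalg.lstsq(A,c2-c1,rcond=None)[0]
    p,q=c1+t[0]*d1,c2+t[1]*d2; return (p+q)/2,np.linalg.norm(p-q)
for b in [(490,192),(365,240)]:
    p,e=tri((200+375/7-.4,165+243/7-.4),(220+b[0]/7-.4,190+b[1]/7-.4)); print(p.round(0),w2b(p),e)
E
```

```text
[ 557. -104.  114.] [  26.21556487 -143.24312564] 7.236051585404081
[515. -91.  87.] [ -14.70207788 -126.47903152] 9.681312353216748
```

```bash
python3 -m jog '[{"x":0,"y":0,"z":-20,"ax":0,"ay":0,"az":0,"grip":50},{"x":0,"y":0,"z":-45,"ax":0,"ay":0,"az":0,"grip":50},{"x":0,"y":0,"z":-45,"ax":0,"ay":0,"az":0,"grip":0},{"x":0,"y":0,"z":-45,"ax":0,"ay":0,"az":0,"grip":0},{"x":0,"y":0,"z":-45,"ax":0,"ay":0,"az":0,"grip":0}]'; python3 - <<'E'
from h import *
import cv2
st()
W=get_image("wrist");cv2.imwrite('pics/wrist4.png',W["color"][:,:,::-1])
M=np.array(W["camera_from_world"]); f=210/np.tan(np.radians(W["vfov"])/2)
s=read_state();R=Ro.from_euler('xyz',s["tool_rot"])
for y in (-30,-20,-10,0,11):
  for z in (0,11):
    p=s["eef_pos"]+R.apply([25,y,z]); c=M[:3,:3]@p+M[:3,3]; r=np.hypot(c[0],c[1]);t=np.arctan2(r,c[2]); print(y,z,W["cx"]+f*t*c[0]/r,W["cy"]+f*t*c[1]/r)
a=get_image("side")["color"][:,:,::-1][190:270,220:320]; cv2.imwrite('pics/c6.png',cv2.resize(a,None,fx=7,fy=7,interpolation=cv2.INTER_CUBIC))
E
```

```text
clock: 4.4
eef_pos: [535.0, -147.0, 89.8]
tool_rot: [-1.57, 0.001, 0.098]
force: [0.0, 0.0, -0.4]
width: 6.6
t 4.4 pos [ 535.  -147.    89.8] box [  -0.3 -184.3] rot [-1.57e+00  1.00e-03  9.80e-02] F [ 0.   0.  -0.4] w 6.6 q [ 0.    0.68  0.34  1.9  -0.37  0.62  0.67]
-30 0 335.08829247836206 284.54354909827396
-30 11 336.6870070139893 264.57741442047234
-20 0 332.2909288806925 274.79473475159796
-20 11 333.66610911022343 255.5956251601448
-10 0 329.749068603594 265.999620825014
-10 11 330.9401381841619 247.54435222957486
0 0 327.432951898571 258.0368435680084
0 11 328.47129648658495 240.29555303725417
11 0 325.11501212351266 250.11569397807142
11 11 326.0142078961767 233.12114545257947
```

View pics/wrist4.png

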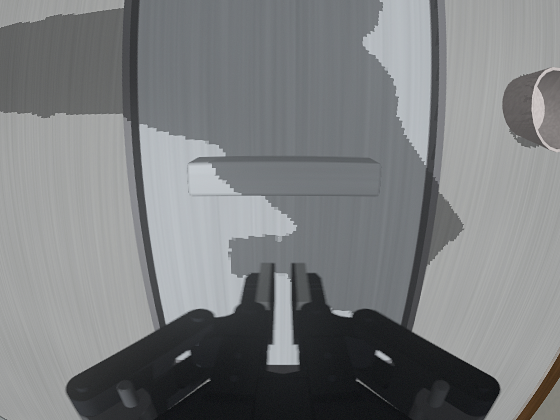

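View pics/c6.png

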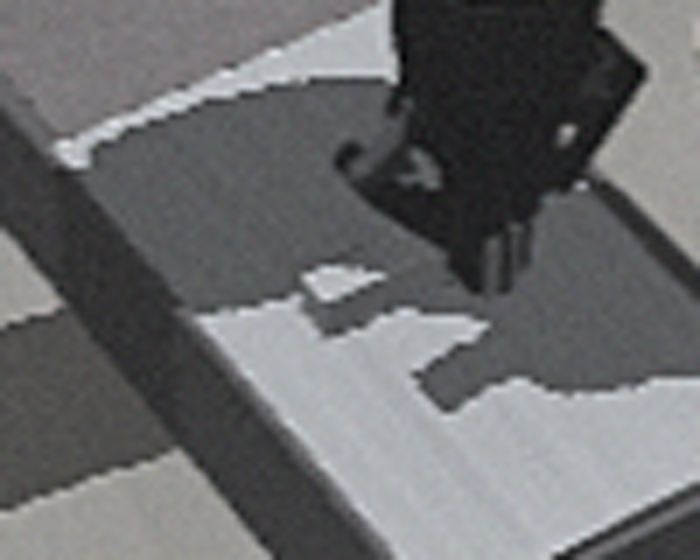

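```bash
python3 - <<'E'
from h import *
import cv2
D=get_image("side");W=get_image("wrist")
st();s=read_state()
M=np.array(D["camera_from_world"]);f=210/np.tan(np.radians(D["vfov"])/2)
for z in (70,80,90,100,110,120):
    c=M[:3,:3]@np.array([535,-147,z])+M[:3,3]; print(z,(np.array([D["cx"]+f*c[0]/c[2],D["cy"]+f*c[1]/c[2]])-[220,190])*7)
S=get_image("scene");M=np.array(S["camera_from_world"]);f=210/np.tan(np.radians(S["vfov"])/2)
for z in (80,90,100,110,120):
    c=M[:3,:3]@np.array([535,-147,z])+M[:3,3]; print(z,(np.array([S["cx"]+f*c[0]/c[2],S["cy"]+f*c[1]/c[2]])-[200,165])*7)
cv2.imwrite('pics/c7.png',cv2.resize(S["color"][165:235,200:300,::-1],None,fx=7,fy=7,interpolation=cv2.INTER_CUBIC))
E
```

```text
t 4.6 pos [ 535.2 -147.    89.9] box [-1.000e-01 -1.844e+02] rot [-1.57   0.     0.098] F [-0.5 -0.4 -0.7] w 0.2 q [ 0.    0.68  0.34  1.9  -0.36  0.62  0.67]
70 [482.168529   351.39326841]
80 [482.68333818 333.84567862]
90 [483.20296362 316.13392346]
100 [483.72747324 298.25568837]
110 [484.25693621 280.20861504]
120 [484.79142304 261.9903004 ]
80 [274.18547883 288.3533543 ]
90 [272.52015794 272.35493983]
100 [270.84241225 256.23716265]
110 [269.15210218 239.99868191]
120 [267.44908605 223.63813663]
```

View pics/c7.png

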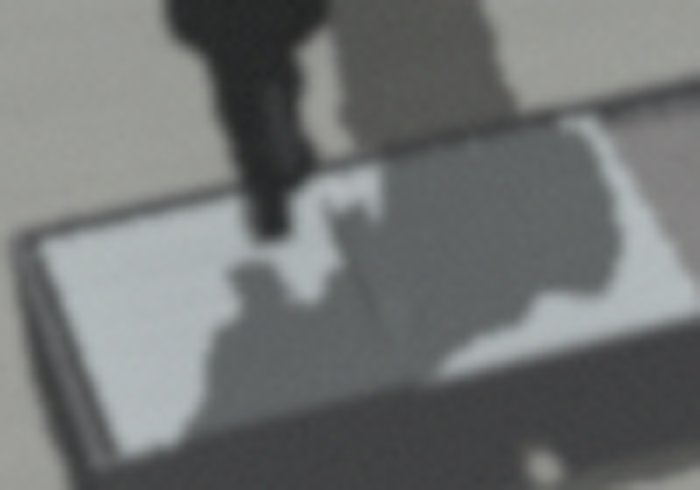

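```bash
python3 -m jog '[{"x":0,"y":5,"z":0,"ax":0,"ay":0,"az":0,"grip":0},{"x":0,"y":10,"z":0,"ax":0,"ay":0,"az":0,"grip":0},{"x":0,"y":13,"z":0,"ax":0,"ay":0,"az":0,"grip":0},{"x":0,"y":15,"z":0,"ax":0,"ay":0,"az":0,"grip":0}]'; python3 - <<'E'
from h import *
import cv2
st()
D=get_image("side");S=get_image("scene")
a=D["color"][:,:,::-1][190:270,220:320]; a=cv2.resize(a,None,fx=7,fy=7,interpolation=cv2.INTER_CUBIC)
b=cv2.resize(S["color"][165:235,200:300,::-1],None,fx=7,fy=7,interpolation=cv2.INTER_CUBIC)
cv2.imwrite('pics/c8.png',cv2.resize(np.vstack([a,b]),None,fx=.55,fy=.55,interpolation=cv2.INTER_AREA))
W=get_image("wrist");cv2.imwrite('pics/wrist5.png',W["color"][:,:,::-1])
E
```

```text
clock: 5.05
eef_pos: [534.9, -147.8, 74.4]
tool_rot: [-1.571, 0.001, 0.097]
force: [-0.9, -0.4, -0.3]
width: -0.1
t 5.05 pos [ 534.9 -147.8   74.4] box [  -0.5 -185.1] rot [-1.571e+00  1.000e-03  9.700e-02] F [-0.9 -0.4 -0.3] w -0.1 q [ 0.01  0.7   0.32  1.91 -0.38  0.59  0.68]
```

View pics/c8.png

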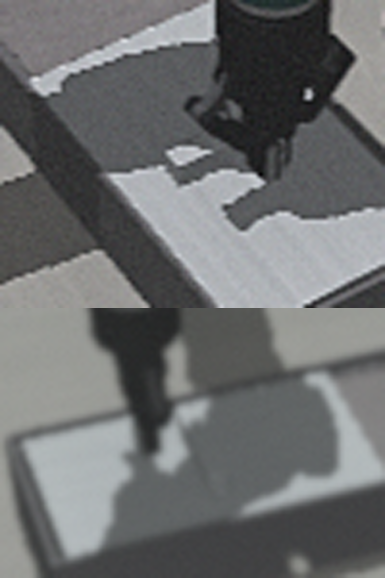

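View pics/wrist5.png

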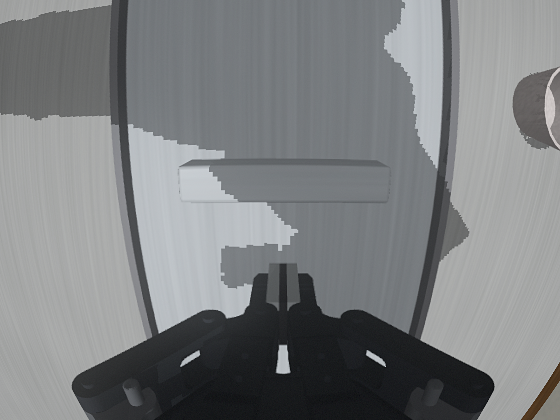

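```bash
python3 -m jog '[{"x":0,"y":3,"z":0,"ax":0,"ay":0,"az":0,"grip":0},{"x":0,"y":6,"z":0,"ax":0,"ay":0,"az":0,"grip":0},{"x":0,"y":7,"z":0,"ax":0,"ay":0,"az":0,"grip":0},{"x":0,"y":7,"z":0,"ax":0,"ay":0,"az":0,"grip":0}]'; python3 - <<'E'
from h import *
import cv2
st()
D=get_image("side");S=get_image("scene")
a=D["color"][:,:,::-1][190:270,220:320]; a=cv2.resize(a,None,fx=7,fy=7,interpolation=cv2.INTER_CUBIC)
b=cv2.resize(S["color"][165:235,200:300,::-1],None,fx=7,fy=7,interpolation=cv2.INTER_CUBIC)
cv2.imwrite('pics/c9.png',cv2.resize(np.vstack([a,b]),None,fx=.55,fy=.55,interpolation=cv2.INTER_AREA))
W=get_image("wrist");cv2.imwrite('pics/wrist6.png',W["color"][:,:,::-1])
for z in (75,80,85,90):
  for I,o in((D,(220,190)),(S,(200,165))):
    M=np.array(I["camera_from_world"]);f=210/np.tan(np.radians(I["vfov"])/2)
    c=M[:3,:3]@np.array([535,-147,z])+M[:3,3]; print(z,(np.array([I["cx"]+f*c[0]/c[2],I["cy"]+f*c[1]/c[2]])-o)*7*.55)
E
```

```text
clock: 5.6
eef_pos: [535.1, -147.8, 67.8]
tool_rot: [-1.571, 0.0, 0.097]
force: [-0.0, 0.4, -0.1]
width: 0.2
t 5.6 pos [ 535.1 -147.8   67.8] box [  -0.4 -185.2] rot [-1.571  0.     0.097] F [-0.   0.4 -0.1] w 0.2 q [ 0.02  0.71  0.31  1.91 -0.38  0.57  0.68]
75 [265.33393466 188.45191816]
75 [151.25743766 162.96951776]
80 [265.475836   183.61512324]
80 [150.80201336 158.59434486]
85 [265.61839956 178.75575595]
85 [150.34489957 154.20294141]
90 [265.76162999 173.87365791]
90 [149.88608687 149.79521691]
```

View pics/c9.png

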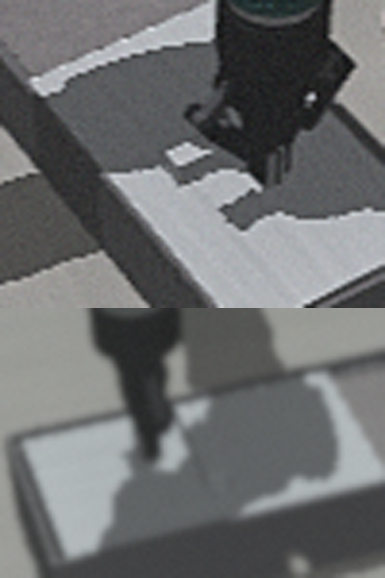

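View pics/wrist6.png

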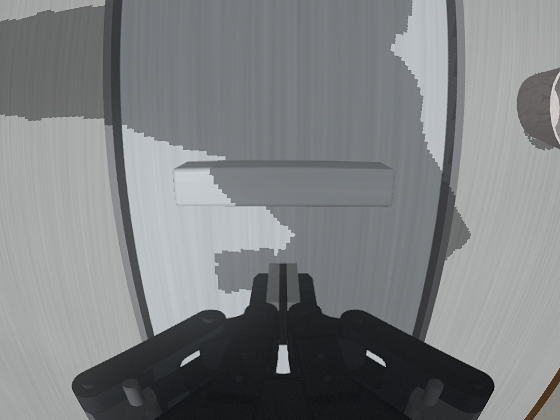

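```bash
python3 -m jog '[{"x":0,"y":1,"z":10,"ax":0,"ay":0,"az":0,"grip":0},{"x":0,"y":1,"z":20,"ax":0,"ay":0,"az":0,"grip":0},{"x":0,"y":1,"z":30,"ax":0,"ay":0,"az":0,"grip":0},{"x":0,"y":1,"z":40,"ax":0,"ay":0,"az":0,"grip":0},{"x":0,"y":1,"z":50,"ax":0,"ay":0,"az":0,"grip":0}]'; python3 - <<'E'
from h import *
import cv2
st()
W=get_image("wrist");cv2.imwrite('pics/wrist7.png',W["color"][:,:,::-1])
E
```

```text
clock: 6.25
eef_pos: [530.3, -97.7, 67.0]
tool_rot: [-1.572, -0.0, 0.097]
force: [0.5, -2.3, -1.5]
width: 0.0
t 6.25 pos [530.3 -97.7  67. ] box [  -0.2 -134.8] rot [-1.572 -0.     0.097] F [ 0.5 -2.3 -1.5] w 0.0 q [-0.08  0.7   0.32  1.96 -0.4   0.55  0.61]
```

View pics/wrist7.png

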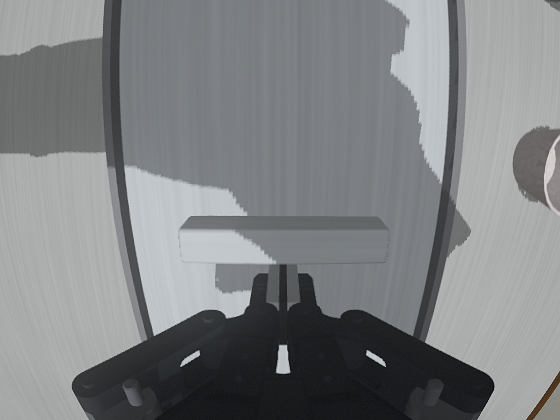

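```bash
python3 -m jog '[{"x":0,"y":0,"z":14,"ax":0,"ay":0,"az":0,"grip":0},{"x":0,"y":0,"z":30,"ax":0,"ay":0,"az":0,"grip":0},{"x":0,"y":0,"z":46,"ax":0,"ay":0,"az":0,"grip":0},{"x":0,"y":0,"z":62,"ax":0,"ay":0,"az":0,"grip":0},{"x":0,"y":0,"z":78,"ax":0,"ay":0,"az":0,"grip":0}]';python3 -m jog '[{"x":0,"y":0,"z":16,"ax":0,"ay":0,"az":0,"grip":0},{"x":0,"y":0,"z":32,"ax":0,"ay":0,"az":0,"grip":0},{"x":0,"y":0,"z":48,"ax":0,"ay":0,"az":0,"grip":0},{"x":0,"y":0,"z":62,"ax":0,"ay":0,"az":0,"grip":0},{"x":0,"y":0,"z":70,"ax":0,"ay":0,"az":0,"grip":0}]'; python3 - <<'E'
from h import *
import cv2
st()
W=get_image("wrist");cv2.imwrite('pics/wrist8.png',W["color"][:,:,::-1])
cv2.imwrite('pics/side8.png',get_image("side")["color"][:,:,::-1])
E
```

```text
clock: 6.8
eef_pos: [522.8, -20.2, 67.1]
tool_rot: [-1.572, -0.0, 0.096]
force: [1.2, -3.4, -0.5]
width: -0.0
clock: 7.3
eef_pos: [515.9, 50.4, 67.1]
tool_rot: [-1.571, -0.0, 0.098]
force: [1.4, -3.9, 0.1]
width: -0.5
t 7.3 pos [515.9  50.4  67.1] box [-0.2 14. ] rot [-1.571 -0.     0.098] F [ 1.4 -3.9  0.1] w -0.5 q [-0.38  0.69  0.35  2.01 -0.45  0.52  0.39]
```

View pics/wrist8.png

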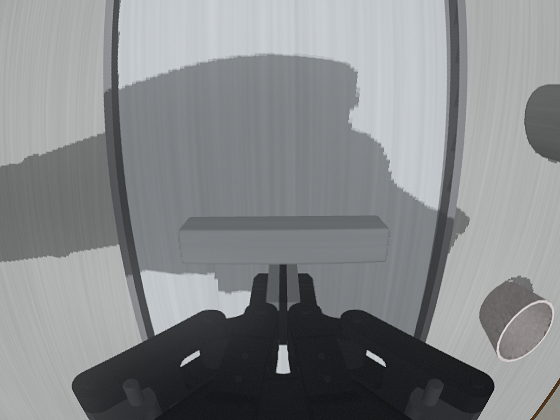

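View pics/side8.png

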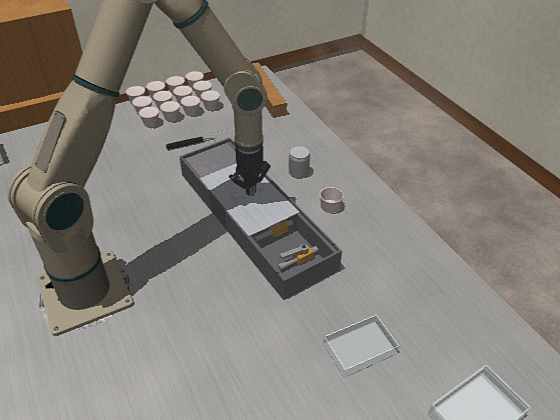

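Sliding works: 4 N, with the rib square against the fingertips at row 264 and the well opening up. I'll keep going to the stop, slower near the end.

```bash
python3 -m jog '[{"x":0,"y":0,"z":16,"ax":0,"ay":0,"az":0,"grip":0},{"x":0,"y":0,"z":32,"ax":0,"ay":0,"az":0,"grip":0},{"x":0,"y":0,"z":48,"ax":0,"ay":0,"az":0,"grip":0},{"x":0,"y":0,"z":64,"ax":0,"ay":0,"az":0,"grip":0},{"x":0,"y":0,"z":76,"ax":0,"ay":0,"az":0,"grip":0}]';python3 -m jog '[{"x":0,"y":0,"z":8,"ax":0,"ay":0,"az":0,"grip":0},{"x":0,"y":0,"z":15,"ax":0,"ay":0,"az":0,"grip":0},{"x":0,"y":0,"z":22,"ax":0,"ay":0,"az":0,"grip":0},{"x":0,"y":0,"z":28,"ax":0,"ay":0,"az":0,"grip":0},{"x":0,"y":0,"z":32,"ax":0,"ay":0,"az":0,"grip":0}]'; python3 - <<'E'
from h import *
import cv2
st()
W=get_image("wrist");cv2.imwrite('pics/wrist9.png',W["color"][:,:,::-1])
E
```

```text
clock: 7.9
eef_pos: [508.8, 124.4, 67.1]
tool_rot: [-1.572, -0.0, 0.096]
force: [1.4, -4.4, 2.0]
width: 0.0
clock: 8.4
eef_pos: [505.6, 156.9, 67.1]
tool_rot: [-1.571, -0.0, 0.097]
force: [0.6, -4.2, 2.2]
width: 0.0
t 8.4 pos [505.6 156.9  67.1] box [-1.00e-01  1.21e+02] rot [-1.571 -0.     0.097] F [ 0.6 -4.2  2.2] w 0.0 q [-0.6   0.7   0.38  1.98 -0.48  0.54  0.21]
```

View pics/wrist9.png

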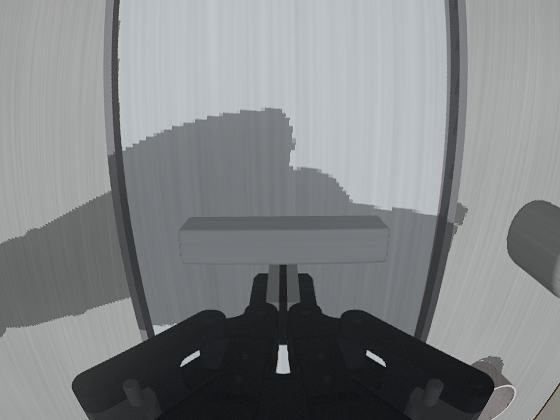

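```bash
python3 -m jog '[{"x":0,"y":0,"z":4,"ax":0,"ay":0,"az":0,"grip":0},{"x":0,"y":0,"z":8,"ax":0,"ay":0,"az":0,"grip":0}]';python3 -m jog '[{"x":0,"y":0,"z":3,"ax":0,"ay":0,"az":0,"grip":0}]';python3 -m jog '[{"x":0,"y":0,"z":2,"ax":0,"ay":0,"az":0,"grip":0}]';python3 -m jog '[{"x":0,"y":0,"z":2,"ax":0,"ay":0,"az":0,"grip":0}]'; python3 - <<'E'
from h import *
st()
E
```

```text
clock: 8.65
eef_pos: [504.8, 164.3, 67.0]
tool_rot: [-1.571, 0.0, 0.096]
force: [0.2, -4.4, 1.0]
width: 0.0
clock: 8.75
eef_pos: [504.5, 167.7, 67.0]
tool_rot: [-1.571, 0.0, 0.097]
force: [0.0, -5.0, 2.2]
width: -0.0
clock: 8.85
eef_pos: [504.4, 167.9, 67.0]
tool_rot: [-1.573, 0.0, 0.096]
force: [0.2, -10.7, 2.7]
width: -0.4
clock: 8.95
eef_pos: [504.3, 168.0, 67.0]
tool_rot: [-1.575, 0.0, 0.095]
force: [0.4, -14.7, 4.3]
width: 0.2
t 8.95 pos [504.3 168.   67. ] box [ -0.4 132.2] rot [-1.575  0.     0.095] F [  0.4 -14.7   4.3] w 0.2 q [-0.63  0.71  0.38  1.98 -0.48  0.55  0.18]
```

The cover met the stop: force rose from 5 to 15 N with no further motion. I'll back off, lift and go look into the well.

```bash
python3 -m jog '[{"x":0,"y":0,"z":-12,"ax":0,"ay":0,"az":0,"grip":0},{"x":0,"y":-20,"z":-22,"ax":0,"ay":0,"az":0,"grip":0},{"x":0,"y":-60,"z":-40,"ax":0,"ay":0,"az":0,"grip":0},{"x":0,"y":-100,"z":-70,"ax":0,"ay":0,"az":0,"grip":0},{"x":0,"y":-130,"z":-115,"ax":0,"ay":0,"az":0,"grip":0}]';python3 -m jog '[{"x":0,"y":0,"z":-45,"ax":0,"ay":0,"az":0,"grip":0},{"x":0,"y":0,"z":-90,"ax":0,"ay":0,"az":0,"grip":0},{"x":0,"y":0,"z":-135,"ax":0,"ay":0,"az":0,"grip":0},{"x":0,"y":0,"z":-180,"ax":0,"ay":0,"az":0,"grip":0},{"x":0,"y":0,"z":-220,"ax":0,"ay":0,"az":0,"grip":0}]'; python3 - <<'E'
from h import *
import cv2
st()
W=get_image("wrist");cv2.imwrite('pics/wrist10.png',W["color"][:,:,::-1])
a=get_image("side")["color"][:,:,::-1][130:300,165:355]; cv2.imwrite('pics/c10.png',cv2.resize(a,None,fx=3.5,fy=3.5,interpolation=cv2.INTER_CUBIC))
E
```

```text
clock: 9.45
eef_pos: [515.4, 63.4, 196.7]
tool_rot: [-1.567, -0.002, 0.103]
force: [0.4, 0.1, -0.6]
width: -0.2
clock: 9.95
eef_pos: [536.6, -158.9, 194.7]
tool_rot: [-1.569, -0.001, 0.098]
force: [-0.1, 0.3, 0.2]
width: -0.1
t 9.95 pos [ 536.6 -158.9  194.7] box [ 1.000e-01 -1.963e+02] rot [-1.569e+00 -1.000e-03  9.800e-02] F [-0.1  0.3  0.2] w -0.1 q [-0.08  0.56  0.49  1.8  -0.33  0.87  0.66]
```

View pics/wrist10.png

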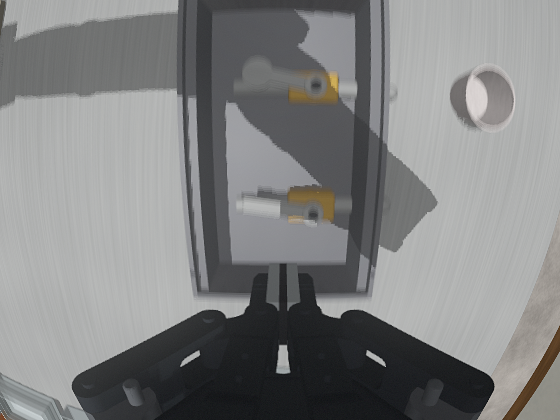

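View pics/c10.png

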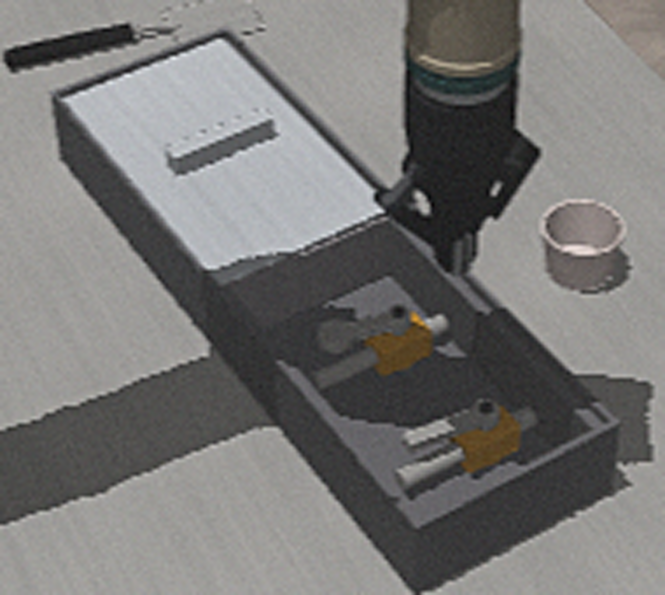

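The round disc is on the +y valve: wrist (257,70), hub (316,85). The plain bar is the -y one, hub (313,213). That image was still moving, so I'll retake it and measure.

```bash
python3 - <<'E'
from h import *
import cv2
st()
W=get_image("wrist");cv2.imwrite('pics/c11.png',cv2.resize(W["color"][20:260,170:400,::-1],None,fx=2.5,fy=2.5,interpolation=cv2.INTER_CUBIC))
E
```

```text
t 10.05 pos [ 536.2 -164.6  195.1] box [  -0.9 -201.9] rot [-1.574e+00 -1.000e-03  8.900e-02] F [-1.  -0.5 -1. ] w 0.0 q [-0.07  0.56  0.49  1.8  -0.33  0.87  0.66]
```

View pics/c11.png

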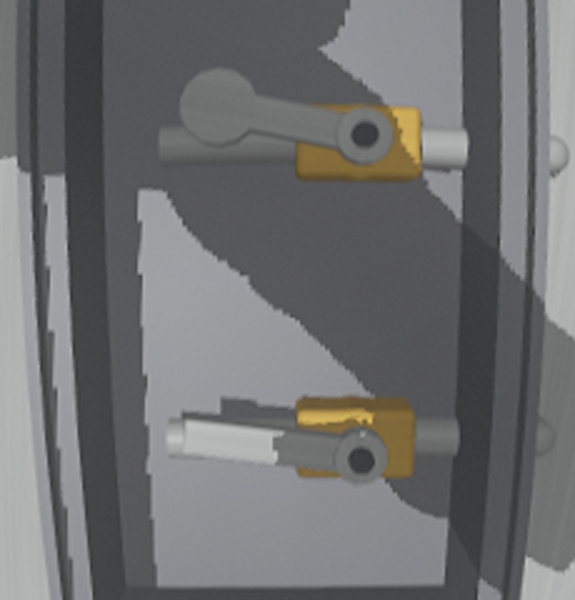

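```bash
python3 - <<'E'
from h import *
W=get_image("wrist"); W["fish"]=1; st()
def p(u,v,z): return onz(W,170+(u+.5)/2.5-.5,20+(v+.5)/2.5-.5,z)
P={"m axis":p(366,134,56),"m end":p(219,106,54),"p axis":p(361,459,56),"p end far":p(185,434,54)}
for k,v in P.items(): print(k,v.round(0),w2b(v).round(1))
for a,b in (("m axis","m end"),("p axis","p end far")):
    d=w2b(P[b])-w2b(P[a]); print(np.hypot(*d),np.arctan2(d[1],-d[0]))
print("walls",[w2b(p(*q,80)).round(0) for q in ((66,200),(530,200))])
E
```

```text
t 10.15 pos [ 536.2 -157.8  194.4] box [  -0.2 -195.2] rot [-1.568  0.     0.096] F [-0.2  0.5  0.8] w 0.1 q [-0.08  0.56  0.49  1.8  -0.33  0.87  0.66]
m axis [555. -41.  56.] [ 30.3 -80.4]
m end [501. -35.  54.] [-23.8 -69.4]
p axis [ 567. -165.   56.] [  30.  -205.4]
p end far [ 498. -162.   54.] [ -38.9 -195.5]
55.18736649516313 0.20073177974953219
69.6143647916787 0.14235222955484678
walls [array([ -76., -104.]), array([  86., -104.])]
```

```bash
python3 -m jog '[{"x":-17,"y":0,"z":40,"ax":0,"ay":0,"az":0,"grip":0},{"x":-34,"y":30,"z":78,"ax":0,"ay":0,"az":0,"grip":0},{"x":-34,"y":75,"z":78,"ax":0,"ay":0,"az":0,"grip":0},{"x":-34,"y":115,"z":78,"ax":0,"ay":0,"az":0,"grip":0},{"x":-34,"y":135,"z":78,"ax":0,"ay":0,"az":0,"grip":0}]'; python3 - <<'E'
from h import *
import cv2
st()
W=get_image("wrist");cv2.imwrite('pics/wrist12.png',W["color"][:,:,::-1])
a=get_image("side")["color"][:,:,::-1][170:300,225:355]; cv2.imwrite('pics/c12.png',cv2.resize(a,None,fx=4.5,fy=4.5,interpolation=cv2.INTER_CUBIC))
st()
E
```

```text
clock: 10.65
eef_pos: [492.9, -79.6, 57.0]
tool_rot: [-1.567, 0.004, 0.102]
force: [0.2, 0.6, 0.4]
width: 0.2
t 10.65 pos [492.9 -79.6  57. ] box [ -35.7 -113.2] rot [-1.567  0.004  0.102] F [0.2 0.6 0.4] w 0.2 q [-0.12  0.69  0.33  2.06 -0.48  0.47  0.69]
t 10.75 pos [492.6 -80.6  57.2] box [ -36.1 -114.1] rot [-1.567  0.006  0.1  ] F [-0.3  0.2  0.9] w 0.5 q [-0.11  0.69  0.34  2.06 -0.48  0.47  0.68]
```

View pics/wrist12.png

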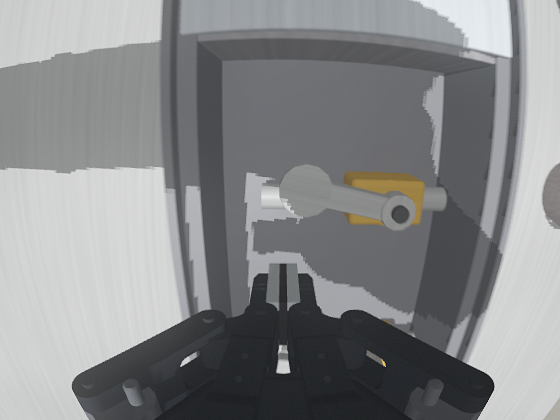

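View pics/c12.png

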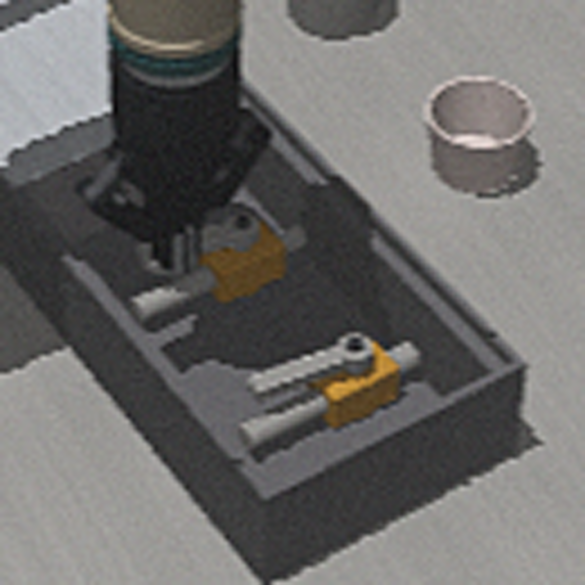

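```bash
python3 -m jog '[{"x":0,"y":10,"z":0,"ax":0,"ay":0,"az":0,"grip":0},{"x":0,"y":20,"z":0,"ax":0,"ay":0,"az":0,"grip":0},{"x":0,"y":27,"z":0,"ax":0,"ay":0,"az":0,"grip":0},{"x":0,"y":30,"z":0,"ax":0,"ay":0,"az":0,"grip":0},{"x":0,"y":30,"z":0,"ax":0,"ay":0,"az":0,"grip":0}]'; python3 - <<'E'
from h import *
import cv2
st()
W=get_image("wrist");cv2.imwrite('pics/wrist13.png',W["color"][:,:,::-1])
a=get_image("side")["color"][:,:,::-1][170:300,225:355]; cv2.imwrite('pics/c13.png',cv2.resize(a,None,fx=4.5,fy=4.5,interpolation=cv2.INTER_CUBIC))
st()
E
```

```text
clock: 11.25
eef_pos: [494.8, -84.1, 29.6]
tool_rot: [-1.571, 0.0, 0.097]
force: [-0.1, -0.3, -0.5]
width: -0.1
t 11.25 pos [494.8 -84.1  29.6] box [ -34.3 -117.8] rot [-1.571  0.     0.097] F [-0.1 -0.3 -0.5] w -0.1 q [-0.08  0.73  0.29  2.07 -0.51  0.4   0.71]
t 11.35 pos [495.1 -84.3  30. ] box [ -34. -118.] rot [-1.571 -0.     0.097] F [-0.5 -0.1 -0.5] w -0.2 q [-0.08  0.73  0.29  2.07 -0.51  0.4   0.71]
```

View pics/wrist13.png

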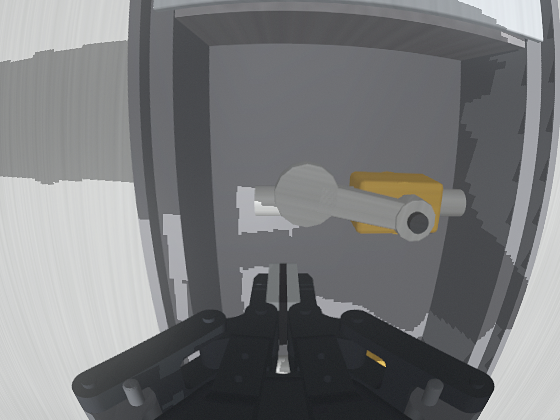

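View pics/c13.png

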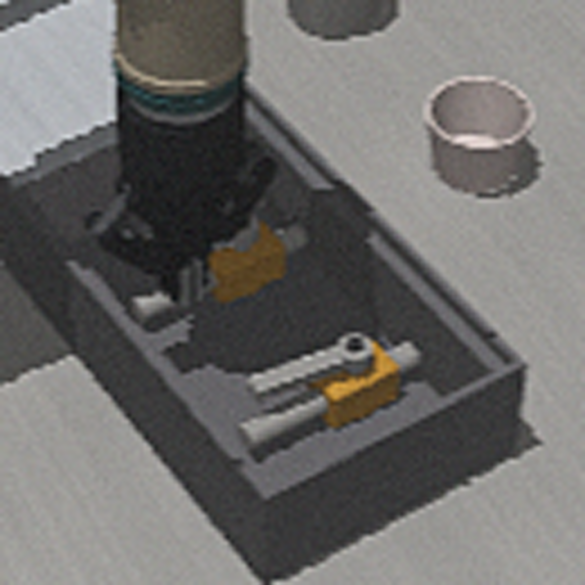

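```bash
python3 - <<'E'
from h import *
D=get_image("side")
for z in (30,40,50,60):
    M=np.array(D["camera_from_world"]);f=210/np.tan(np.radians(D["vfov"])/2)
    c=M[:3,:3]@np.array([495,-84.2,z])+M[:3,3]; print(z,(np.array([D["cx"]+f*c[0]/c[2],D["cy"]+f*c[1]/c[2]])-[225,170])*4.5)
E
python3 -m jog '[{"x":0,"y":1.5,"z":5,"ax":0,"ay":0,"az":0,"grip":0},{"x":0,"y":3,"z":10,"ax":0,"ay":0,"az":0,"grip":0},{"x":0,"y":3,"z":15,"ax":0,"ay":0,"az":0,"grip":0},{"x":0,"y":3,"z":20,"ax":0,"ay":0,"az":0,"grip":0},{"x":0,"y":3,"z":24,"ax":0,"ay":0,"az":0,"grip":0}]'; python3 - <<'E'
from h import *
import cv2
W=get_image("wrist");cv2.imwrite('pics/wrist14.png',W["color"][:,:,::-1])
st()
E
```

```text
30 [182.13790362 315.66935875]
40 [181.98408194 304.78593587]
50 [181.82887222 293.8043041 ]
60 [181.67225558 282.7231281 ]
clock: 11.9
eef_pos: [492.7, -60.9, 26.8]
tool_rot: [-1.572, -0.001, 0.097]
force: [0.2, -2.7, -1.1]
width: -0.0
t 11.95 pos [492.6 -60.1  26.8] box [-34.2 -93.7] rot [-1.572 -0.     0.097] F [-0.3 -3.3  0.2] w 0.1 q [-0.13  0.74  0.29  2.09 -0.53  0.39  0.68]
```

View pics/wrist14.png

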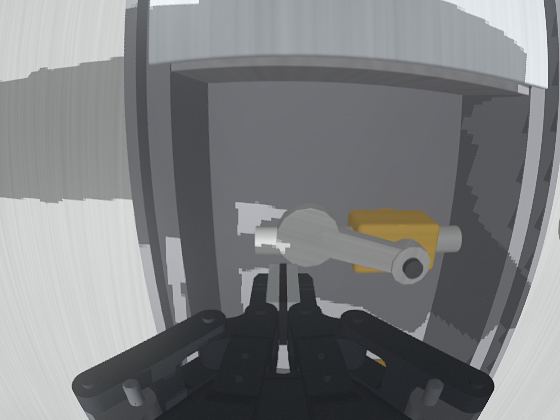

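```bash
python3 -m jog '[{"x":-1,"y":0,"z":4,"ax":0,"ay":0,"az":0,"grip":0},{"x":-1,"y":0,"z":8,"ax":0,"ay":0,"az":0,"grip":0},{"x":-2,"y":0,"z":12,"ax":0,"ay":0,"az":0,"grip":0},{"x":-3,"y":0,"z":16,"ax":0,"ay":0,"az":0,"grip":0},{"x":-3,"y":0,"z":20,"ax":0,"ay":0,"az":0,"grip":0}]'; python3 - <<'E'
from h import *
import cv2
W=get_image("wrist");cv2.imwrite('pics/wrist15.png',W["color"][:,:,::-1])
st()
E
```

```text
clock: 12.45
eef_pos: [486.2, -39.9, 26.6]
tool_rot: [-1.57, 0.002, 0.097]
force: [-2.5, -3.5, 1.6]
width: 0.1
t 12.5 pos [486.1 -38.9  26.5] box [-38.6 -72. ] rot [-1.569  0.003  0.098] F [-3.  -2.1  0.6] w -0.2 q [-0.17  0.73  0.28  2.11 -0.54  0.38  0.66]
```

View pics/wrist15.png

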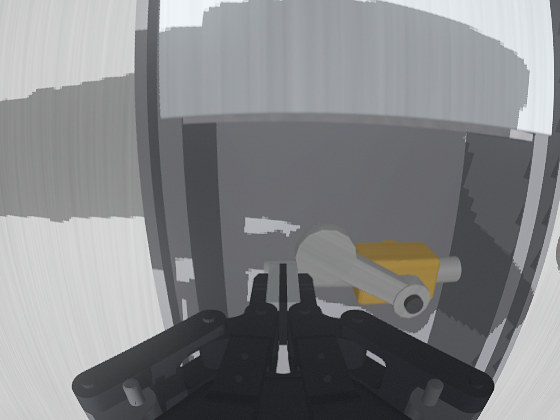

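```bash
python3 -m jog '[{"x":3,"y":0,"z":5,"ax":0,"ay":0,"az":0,"grip":0},{"x":7,"y":0,"z":10,"ax":0,"ay":0,"az":0,"grip":0},{"x":12,"y":0,"z":15,"ax":0,"ay":0,"az":0,"grip":0},{"x":17,"y":0,"z":20,"ax":0,"ay":0,"az":0,"grip":0},{"x":22,"y":0,"z":25,"ax":0,"ay":0,"az":0,"grip":0}]'; python3 - <<'E'
from h import *
import cv2
W=get_image("wrist");cv2.imwrite('pics/wrist16.png',W["color"][:,:,::-1])
st()
E
```

```text
clock: 13.0
eef_pos: [502.2, -10.3, 26.0]
tool_rot: [-1.565, 0.009, 0.099]
force: [-7.6, 2.1, 5.6]
width: -0.1
t 13.05 pos [503.5  -9.   26. ] box [-18.3 -44. ] rot [-1.565  0.008  0.1  ] F [-6.4  2.9  3.9] w -0.1 q [-0.24  0.75  0.31  2.06 -0.54  0.42  0.6 ]
```

View pics/wrist16.png

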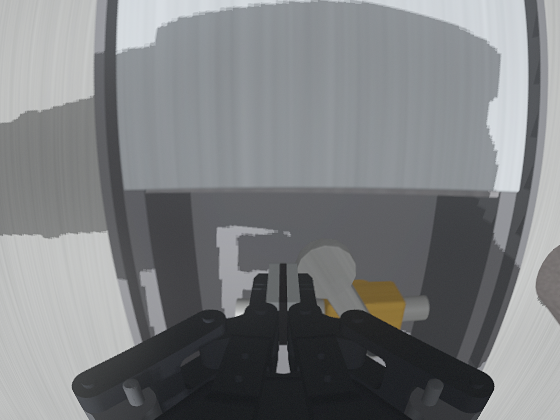

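```bash
python3 -m jog '[{"x":4,"y":0,"z":4,"ax":0,"ay":0,"az":0,"grip":0},{"x":8,"y":0,"z":8,"ax":0,"ay":0,"az":0,"grip":0},{"x":12,"y":0,"z":11,"ax":0,"ay":0,"az":0,"grip":0},{"x":16,"y":0,"z":13,"ax":0,"ay":0,"az":0,"grip":0},{"x":19,"y":0,"z":14,"ax":0,"ay":0,"az":0,"grip":0}]'; python3 - <<'E'
from h import *
import cv2
W=get_image("wrist");cv2.imwrite('pics/wrist17.png',W["color"][:,:,::-1])
st()
E
```

```text
clock: 13.55
eef_pos: [522.0, 5.1, 26.1]
tool_rot: [-1.567, 0.005, 0.099]
force: [-4.9, 1.4, 1.3]
width: 0.5
t 13.6 pos [522.7   5.4  26.1] box [  2.1 -31.4] rot [-1.567  0.005  0.099] F [-5.   2.3  0.7] w 0.1 q [-0.27  0.76  0.33  2.01 -0.54  0.46  0.56]
```

View pics/wrist17.png

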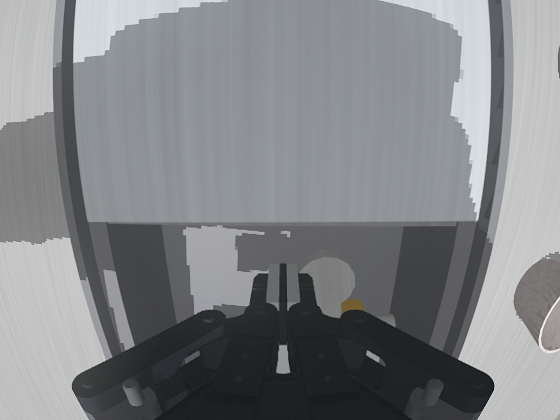

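Disc is nearly straight ahead (+y) and the force is only the 5 N of stiffness. I'll press on in +x in small steps until it stops.

```bash
python3 -m jog '[{"x":2,"y":0,"z":1,"ax":0,"ay":0,"az":0,"grip":0},{"x":4,"y":0,"z":1,"ax":0,"ay":0,"az":0,"grip":0}]';python3 -m jog '[{"x":2,"y":0,"z":0,"ax":0,"ay":0,"az":0,"grip":0}]';python3 -m jog '[{"x":2,"y":0,"z":0,"ax":0,"ay":0,"az":0,"grip":0}]'; python3 - <<'E'
from h import *
st()
E
```

```text
clock: 13.8
eef_pos: [525.7, 6.7, 26.0]
tool_rot: [-1.566, 0.006, 0.099]
force: [-5.1, 3.2, 0.9]
width: -0.2
clock: 13.9
eef_pos: [527.7, 6.9, 26.0]
tool_rot: [-1.566, 0.006, 0.099]
force: [-5.5, 2.3, 0.5]
width: 0.3
clock: 14.0
eef_pos: [529.8, 7.1, 26.0]
tool_rot: [-1.566, 0.006, 0.099]
force: [-6.4, 1.9, 1.0]
width: 0.1
t 14.0 pos [529.8   7.1  26. ] box [  9.4 -30.5] rot [-1.566  0.006  0.099] F [-6.4  1.9  1. ] w 0.1 q [-0.28  0.77  0.33  1.99 -0.54  0.47  0.55]
```

```bash
python3 -m jog '[{"x":2,"y":0,"z":0,"ax":0,"ay":0,"az":0,"grip":0}]';python3 -m jog '[{"x":2,"y":0,"z":0,"ax":0,"ay":0,"az":0,"grip":0}]';python3 - <<'E'
from h import *
import cv2
W=get_image("wrist");cv2.imwrite('pics/wrist18.png',W["color"][:,:,::-1])
st()
E
```

```text
clock: 14.1
eef_pos: [529.9, 7.1, 25.8]
tool_rot: [-1.566, 0.009, 0.099]
force: [-10.6, 2.4, 4.3]
width: -0.3
clock: 14.2
eef_pos: [530.0, 7.2, 25.7]
tool_rot: [-1.565, 0.012, 0.099]
force: [-14.0, 1.8, 8.5]
width: 0.0
t 14.25 pos [529.9   7.2  25.7] box [  9.5 -30.4] rot [-1.565  0.013  0.099] F [-11.    1.7   7.6] w 0.3 q [-0.28  0.77  0.34  1.98 -0.54  0.48  0.55]
```

View pics/wrist18.png

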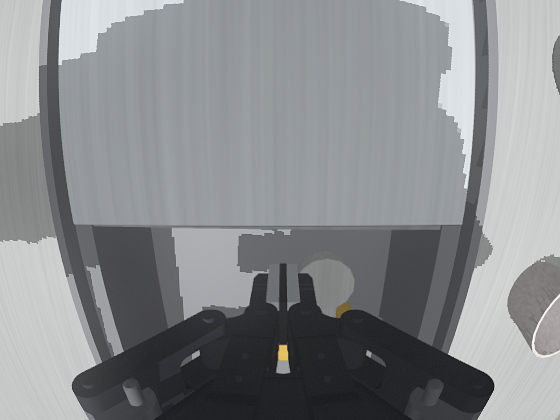

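The handle is against its stop: force rose from 6 to 14 N with no motion. I'll back away in -x, lift, and look.

```bash
python3 -m jog '[{"x":-8,"y":0,"z":-2,"ax":0,"ay":0,"az":0,"grip":0},{"x":-16,"y":-5,"z":-4,"ax":0,"ay":0,"az":0,"grip":0},{"x":-18,"y":-45,"z":-4,"ax":0,"ay":0,"az":0,"grip":0},{"x":-18,"y":-90,"z":-4,"ax":0,"ay":0,"az":0,"grip":0},{"x":-18,"y":-130,"z":-10,"ax":0,"ay":0,"az":0,"grip":0}]';python3 -m jog '[{"x":0,"y":-30,"z":-45,"ax":0,"ay":0,"az":0,"grip":0},{"x":0,"y":-50,"z":-90,"ax":0,"ay":0,"az":0,"grip":0},{"x":5,"y":-60,"z":-130,"ax":0,"ay":0,"az":0,"grip":0},{"x":10,"y":-60,"z":-160,"ax":0,"ay":0,"az":0,"grip":0},{"x":10,"y":-60,"z":-160,"ax":0,"ay":0,"az":0,"grip":0}]';python3 -m jog '[{"x":0,"y":0,"z":0,"ax":0,"ay":0,"az":0,"grip":0},{"x":0,"y":0,"z":0,"ax":0,"ay":0,"az":0,"grip":0}]'; python3 - <<'E'
from h import *
import cv2
W=get_image("wrist");cv2.imwrite('pics/c19.png',cv2.resize(W["color"][0:300,130:430,::-1],None,fx=2,fy=2,interpolation=cv2.INTER_CUBIC))
a=get_image("side")["color"][:,:,::-1][130:300,165:355]; cv2.imwrite('pics/c20.png',cv2.resize(a,None,fx=3.5,fy=3.5,interpolation=cv2.INTER_CUBIC))
st()
E
```

```text
clock: 14.75
eef_pos: [520.2, -6.7, 158.9]
tool_rot: [-1.57, -0.002, 0.098]
force: [0.6, 0.9, -0.2]
width: 0.1
clock: 15.25
eef_pos: [546.0, -171.9, 218.5]
tool_rot: [-1.576, -0.004, 0.09]
force: [-0.1, 0.1, -0.2]
width: 0.0
clock: 15.45
eef_pos: [544.9, -163.9, 216.5]
tool_rot: [-1.569, 0.0, 0.099]
force: [-0.2, 1.0, -0.3]
width: -0.0
t 15.55 pos [ 545.  -163.8  216.5] box [   8. -202.] rot [-1.57   0.     0.099] F [ 0.4  1.  -0.2] w -0.1 q [-0.1   0.55  0.54  1.75 -0.34  0.94  0.68]
```

View pics/c19.png

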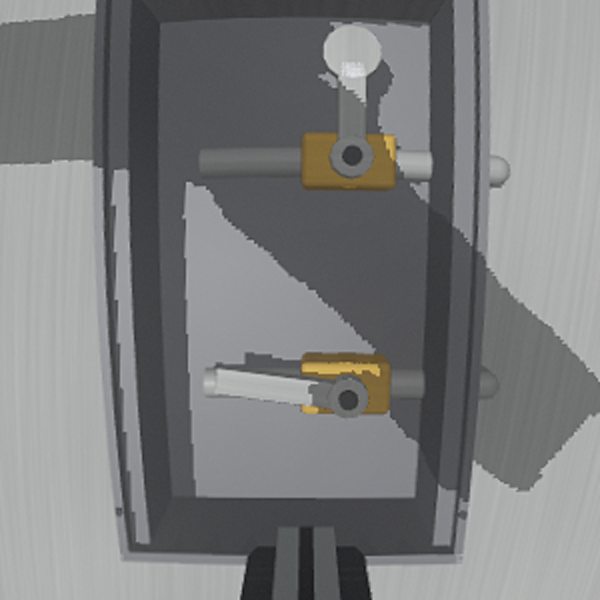

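View pics/c20.png

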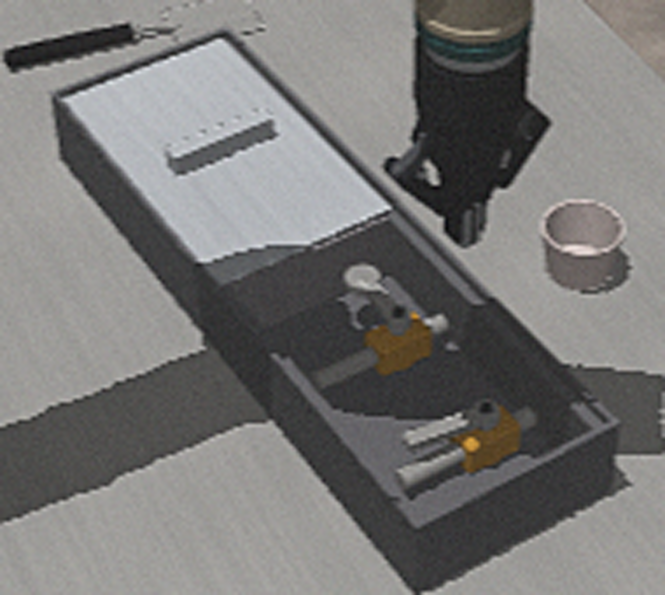

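```bash
python3 - <<'E'
from h import *
W=get_image("wrist"); W["fish"]=1; D=get_image("side")
def p(u,v,z): return w2b(onz(W,130+(u+.5)/2-.5,(v+.5)/2-.5,z))
a,b=p(352,155,56),p(353,51,54); d=b-a; print("marked",a,b,np.arctan2(d[1],-d[0]))
a,b=p(348,400,56),p(210,382,54); d=b-a; print("plain",a,b,np.arctan2(d[1],-d[0]))
def d2(u,v,z): return w2b(onz(D,165+(u+.5)/3.5-.5,130+(v+.5)/3.5-.5,z)).round(0)
print("cover corners",d2(197,263,75),d2(390,210,75),d2(222,38,75),"rib",d2(170,165,97),d2(273,123,97))
E
```

```text
marked [ 29.91286388 -85.90982277] [ 30.41270746 -30.93283081] 1.5798879448930478
plain [  29.71858375 -211.69289017] [ -42.5993383  -202.60318514] 0.12503521173169582
cover corners [-89.  35.] [81.  2.] [ 81. 291.] rib [-59. 133.] [ 44. 133.]
```

```bash
python3 - <<'E'
from h import *
st(); print(finish_job())
E
```

```text
t 15.65 pos [ 545.1 -164.3  216.6] box [   8.  -202.5] rot [-1.57   0.     0.099] F [ 0.8  0.1 -0. ] w 0.2 q [-0.1   0.55  0.54  1.75 -0.34  0.94  0.68]
the job is handed in; nothing more can be done
None
```

The air to the bench is off and the job is handed in, at 15.7 s on the robot's clock; the hand-in gives no verdict.

- **Cover:** I slid it along its guides with closed fingertips on the rib, at 3–5 N. At the end stop the force rose to 15 N with no further motion. The rib measured square to the box.
- **Valve:** I pushed the disc handle (the +y valve) round to its stop, where the force rose from 6 to 14 N with no motion. The last picture gave 1.58 rad, against 1.571 for fully shut.
- **Left alone:** The plain handle measured 0.14 rad before and 0.125 rad after, which is within picture noise. The cup and spatula looked unmoved in the last side view. I never went near the can and tray, but did not check them at the end.
- **Finish:** The gripper ended with the TCP 217 mm above the bench, touching nothing, with the wrist force near zero.

Some checks disagreed:
- **Fingertip height:** In the pictures the fingertips stood about 15 mm behind the reported TCP, not 11 mm ahead of it. My first approach passed over the rib without touching it, so I set the heights from the pictures after that.
- **Position offset:** The last wrist picture placed both valve axes about 6 mm further to -y than the earlier one. I put this down to calibration, since it does not affect the angles.
- **Cover's -x corner:** It lay in the arm's shadow and could not be measured. The +x corner read y = 2 mm, against 4 mm expected at the stop.

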